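# Hold the last side of a mosaic frame in the framing jig

## Robot

A 6-joint arm with a two-finger parallel gripper is mounted at the origin on the work surface. World frame = base frame: x ahead of the robot, y to its left, z up, the work surface at z = 0. Lengths are in m, angles in rad, forces in N, time in s.
With the tool pointing down it reaches from about 0.25 to 0.725 m from the base axis. Payload 4 kg.
Tool frame: the origin (TCP) lies at the very end of the fingers, on their centre line; the grasp point (between the pads) lies 19 mm behind it; z points along the fingers, y is the line along which they close (so a half turn about z gives the same grasp; the last joint's range is limited). The gripper opens to 85 mm and grips with 20 to 120 N. Pads are 22 mm wide; open, the fingers measure 114 mm over their backs; the gripper's body (76 mm by 85 mm) begins 54 mm behind the grasp point. The pads swing forward as they close: fully open they stand 13 mm farther back than shut.
Start: joints at [1.198, 0.241, 0.005, 1.335, 0, 1.571], TCP at [0.182, 0.466, 0.231] pointing down, gripper open.
Joint ranges: [-2.72, 2.72], [-1.05, 1.87], [-1.09, 1.28], [-1.99, 2.15], [-1.42, 1.44], [-3.14, 3.14]. Speed limits (rad/s): [2.79, 2.79, 3.14, 3.14, 3.14, 3.14].

## Interface

Orientations are given as a unit quaternion [x, y, z, w].
In Python, from workcell import bot, vision, workorder, boxes_of gives the robot as it stands.
- The arm moves only by the tool send_rows, never from a script. Its argument "motion" is text: rows parted by semicolons, each of 5 numbers parted by spaces: the closure, from -1 (fully open) to 1 (shut), so that 0 is half open, then the shift along the tool's x, y, z in cm, then the turn about the tool's z in rad. In form: claw x y z twist; .... A call has 1 to 5 rows; each row is the pose to reach, as a shift and turn from the pose commanded when the call began, along the tool's axes at that moment; what a row does not reach only later rows make up. A row lasts 1/10 s, in which the tool goes at most 50 mm and 8.59 degrees, less where a joint would pass 70% of its speed; a pose out of reach is approached as far as the arm can. A call with a gripper value outside its range is refused whole. The fingers move at their own pace and stop on an object; the grip force is fixed at half the most. Time passes only in rows, so rows that repeat a pose let the fingers close. It gives the time, the measured TCP pose, the force, the opening and the grip force at its end, in the units of the state.
- bot.get_obs(): the state, without advancing time (a new reading comes with each control period).
- vision.camera(name): name is "scene" or "top" or "wrist"; returns the picture (480x640x3 uint8, red, green, blue); there is no depth.
- vision.camera_model(name): a dict with "fov_y" (degrees; the focal length in pixels is half the picture's height over the tangent of half this angle, whatever the lens; pixels are square), "cx", "cy" (the principal point, pixels), "world_from_camera" (4x4, takes a point from camera to world coordinates); the wrist camera has in their place "hand_eye" (4x4, takes a point from camera to tool coordinates, whose origin is the TCP and whose axes are the flange's). Camera axes: x right, y down, z forward; pixel columns grow to the right and rows downward; lengths in m; the calibration is good to about 2 mm. A picture is of the moment at which its call begins: read the wrist's pose just before it. camera_model takes no time and is no camera call.
- workorder.job_done(): hands the job in; it is judged then, once.
Trained networks look in the newest picture that a camera, given by its name, has taken for a name from the list of things; names that differ only in an ending like _2 or _b are one class to them, and where a whole thing is asked for, a point or a joint stands for the part that bears it (a point fixed in the world has none). Each returns a list of dicts, best first, with "conf" (0 to 1); they miss things now and then, are a little off and sometimes report something else, mostly with a low value. They report only what shows in the picture. A call takes as long as a camera call. They do not tell look-alikes from the thing itself.
- boxes_of(camera, target): "rect" ([centre column, centre row, width, height] in pixels, round what is visible of it).
The state is a dict: "clock": time; "joint_pos": joint angles; "joint_vel": joint speeds; "tau": joint torques, N m; "eef_pos": TCP position; "tool_rot": TCP orientation; "ft_force": force on the tool from outside, world axes, zero at the start; "ft_torque": the same for the moment, N m; "grip_width": finger opening in m; "grasp_force": force on a finger pad.
Only numpy, scipy, OpenCV 4.12 (cv2) and the standard library are available. Lean on these libraries where they do the work, as an engineer would, in place of code of your own. Each camera call takes 0.05 s, during which the arm holds its last target. There are 200 camera calls.

## Task

Tighten both red clamp knobs of the framing jig clockwise to their end stops, then fetch the loose white frame side from its bamboo tray, lay it flat on the jig bed across the open end of the clamped frame with its ends flush, and press it squarely against the two frame ends until the black gauge pointer stands in the green zone. Do not run the pointer past the end of the red zone, and leave the glue bottle, the brush and the pot alone. Finish while still holding the side there with a steady push, touching neither the frame nor its clamps and without letting go, as a third hand for the person who will pin the corners.

Things in the scene. Friction and masses are not known exactly. Their poses are not given: they have to be found in the camera images.
- jig: Framing jig fixed to the table: plywood bed 250 x 280 mm, upper face 12 mm above the table, turned up to 0.2 rad. Origin: on the table under the middle of the frame's open end at rest; x points into the frame (pressing direction, away from the robot), y left, z up. The bed spans x -75 to +175, y -140 to +140 mm.
- frame: White three-sided frame on the bed, 190 wide (y) x 130 deep (x) x 40 mm tall, sides 18 mm wide; a 5 mm thick mosaic board inside. Open towards the robot: its two flat ends (y = 77 to 95 mm each side) lie at x = 0. Origin midway between them, on the bed's face; axes as the jig's. Slides along +x on springs. Clamps outside it (x 62 to 118, y to 136 mm, 46 mm tall) carry the knobs.
- gauge (a joint): How far the frame is pushed along +x against its springs, m: 0 at rest, hard stop 0.030. It leaves rest at about 4 N, then 0.3 N more per mm (7 N at 0.010); springs back when let go. A black pointer on an arm at the frame's left shows it on a strip on the bed: white up to 0.005, green 0.005 to 0.020 (aim for the middle, 0.0125), red 0.020 to 0.0275.
- knob_left (a joint): Turn of the left red clamp knob (+y side of the jig) in rad: grows clockwise seen from above, from 0 (loose) to the end stop at 1.4 (tight); starts between 0 and 0.5, stays where it is left, takes about 0.1 N m. Its grip bar points along the jig's x axis turned by (0.7 - joint value) rad counterclockwise.
- knob_right (a joint): Turn of the right red clamp knob (-y side of the jig) in rad: grows clockwise seen from above, from 0 (loose) to the end stop at 1.4 (tight); starts between 0 and 0.5, stays where it is left, takes about 0.1 N m. Its grip bar points along the jig's x axis turned by (0.7 - joint value) rad counterclockwise.
- knob_left_grip (a point): Grip point of the left red clamp knob, on its axis, 95 mm above the table, at x = 90 mm and 108 mm to the left in the frame's axes. The grip is an upright bar 30 mm long and 14 mm wide; its top is 7 mm above this point, and the disc (32 mm across) under it lies 23 mm below this point. Take the bar across its 14 mm.
- knob_right_grip (a point): Grip point of the right red clamp knob, on its axis, 95 mm above the table, at x = 90 mm and 108 mm to the right in the frame's axes. The grip is an upright bar 30 mm long and 14 mm wide; its top is 7 mm above this point, and the disc (32 mm across) under it lies 23 mm below this point. Take the bar across its 14 mm.
- rail: The loose fourth frame side: a straight white bar 190 mm long (its x), 18 mm wide (its y) and 40 mm tall (z up), 0.1 kg, blue and white shards on top; alike both ways round. It stands upright in its tray. Origin: centre of its underside. When home, its origin is 9 mm in front (-x) of the frame's origin, at the same height, its length along the frame's y.
- tray: The bamboo tray, fixed, 270 x 150 mm (its x, y), rim 18 mm above the table, walls 6 mm, inner floor 6 mm above the table, in which the loose side stands roughly along the tray's x. Origin: centre of its underside. It is left or right of the jig.
- tool_tray: A second bamboo tray of the same size on the other side of the jig, fixed, with the glue bottle, the brush and the pot in it. Origin: centre of its underside.
- glue: Bystander: a white glue bottle with an orange cap, 40 mm across and 85 mm tall, upright in the second tray. Origin: centre of its underside.
- brush: Bystander: a paint brush with a blue handle, 150 mm long, lying in the second tray. Origin at its underside.
- pot: Bystander: a small blue ceramic pot, 48 mm across and 40 mm tall, upright in the second tray. Origin: centre of its underside.
There are look-alikes about, which are no part of the job. Leave any orange or purple look-alike of the rail alone.

How it is judged:
By the outcome, as a careful person would: the job done as asked, in the order asked, and still so for the second after the job is handed in, while the arm keeps its last pose, push and grip.
It also fails if it takes over 64 s, if anything falls off the work surface, if the arm or the gripper's body presses on something with over 40 N, if the wrist force passes 120 N, or if a joint passes its speed limit or range.

## Working session

There is one attempt and no reset: what is moved stays moved. The work goes in short steps, Python scripts to look and compute and a tool call to move; the robot and the scene stay as the last step left them, time stands still between calls to the robot, and variables do not carry over. Pictures are saved under pics/ and viewed, at most 11 in all, crops included, and the job is handed in when it is done.

Besides the shell and the picture viewer there is one more tool, called after ">>>" as name(argument=value, ...), one argument or row to a line, values as JSON. send_rows: Moves the arm, as the interface text tells. Its arguments: {"type":"object","properties":{"motion":{"type":"string"}},"required":["motion"]}

```bash
mkdir -p pics; ls; python3 - <<'E'
from workcell import bot, vision, workorder, boxes_of
import cv2,numpy as np
np.set_printoptions(precision=4,suppress=True)
o=bot.get_obs(); print(o)
for c in ["scene","top","wrist"]:
    im=vision.camera(c); cv2.imwrite(f"pics/{c}0.png",im[:,:,::-1]); print(c,vision.camera_model(c))
    if c!="wrist":
        for t in ["knob_left","rail","tray","jig","glue","frame"]:
            print(c,t,[(np.round(d["rect"]).tolist(),round(d["conf"],2)) for d in boxes_of(c,t)][:4])
E
```

```text
pics
{'clock': 0.0, 'joint_pos': array([ 1.198 ,  0.2414,  0.0038,  1.3352, -0.    ,  1.5708]), 'joint_vel': array([-0.0013,  0.0012, -0.    , -0.0004,  0.0015,  0.0017]), 'tau': array([  0.0012, -37.2313,  25.241 ,   0.0169,   0.0002,  -0.    ]), 'eef_pos': array([0.1819, 0.4651, 0.2304]), 'tool_rot': array([ 0.1853,  0.9827, -0.001 , -0.0002]), 'ft_force': array([ 0.1928, -0.3217, -0.8266]), 'ft_torque': array([-0.0112, -0.0566,  0.068 ]), 'grasp_force': 0.0, 'grip_width': 0.08562530605248024}
scene {'fov_y': 50.45168391378637, 'cx': 323.8896267381654, 'cy': 240.27431012389405, 'world_from_camera': array([[ 0.8585,  0.3771, -0.3475,  1.0037],
       [ 0.5123, -0.6018,  0.6127, -0.7982],
       [ 0.0219, -0.7041, -0.7098,  1.1069],
       [ 0.    ,  0.    ,  0.    ,  1.    ]])}
scene knob_left [([272.0, 373.0, 16.0, 30.0], 0.74), ([371.0, 254.0, 11.0, 18.0], 0.61)]
scene rail [([280.0, 229.0, 47.0, 40.0], 0.97), ([350.0, 200.0, 60.0, 27.0], 0.86), ([362.0, 165.0, 30.0, 38.0], 0.81), ([335.0, 299.0, 126.0, 107.0], 0.41)]
scene tray [([346.0, 211.0, 96.0, 60.0], 0.68)]
scene jig [([33
[... 534 characters left out ...]
0, 84.0], 0.92), ([111.0, 294.0, 58.0, 75.0], 0.77), ([494.0, 257.0, 21.0, 62.0], 0.62), ([300.0, 322.0, 28.0, 88.0], 0.58)]
top tray [([207.0, 269.0, 72.0, 116.0], 0.58), ([201.0, 270.0, 18.0, 85.0], 0.57)]
top jig [([345.0, 202.0, 126.0, 110.0], 0.8), ([395.0, 180.0, 19.0, 12.0], 0.29)]
top glue [([484.0, 198.0, 27.0, 19.0], 0.59), ([346.0, 195.0, 117.0, 66.0], 0.26)]
top frame [([344.0, 195.0, 122.0, 56.0], 0.6)]
wrist {'fov_y': 65.89149493705348, 'cx': 317.15333810697246, 'cy': 240.66156049149592, 'hand_eye': array([[-0.0005, -0.9615, -0.2749,  0.0695],
       [ 1.    , -0.0001, -0.0013, -0.001 ],
       [ 0.0012, -0.2749,  0.9615, -0.1421],
       [ 0.    ,  0.    ,  0.    ,  1.    ]])}
```

```bash
python3 - <<'E'
import cv2
a=cv2.imread("pics/top0.png")[110:360,60:560]
cv2.imwrite("pics/topc.png",cv2.resize(a,None,fx=1.6,fy=1.6,interpolation=cv2.INTER_CUBIC))
E
```

```text
(no output)
```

View pics/topc.png

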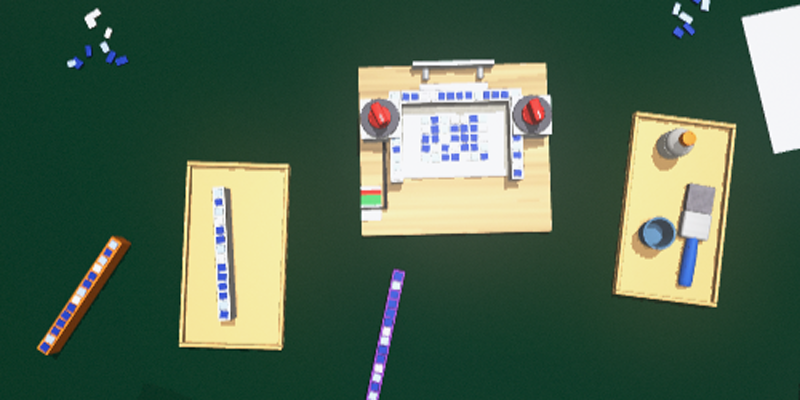

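View pics/scene0.png

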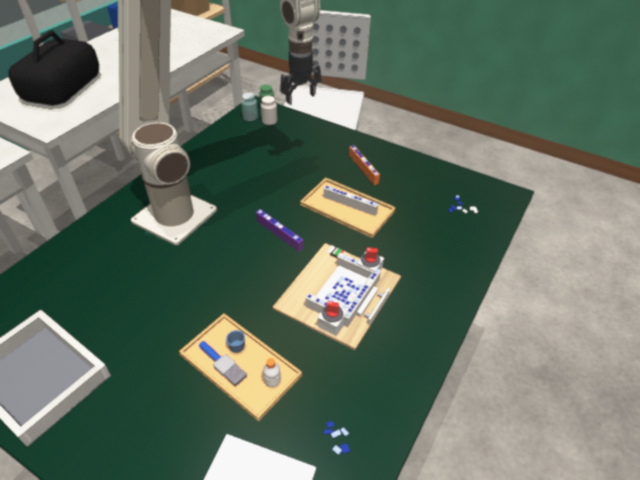

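The top crop shows the jig (bed corners about crop (359,68), (547,63), (551,231), (361,235)) with red knobs at (380,117) and (534,112). The white rail stands in the left tray, from (219,187) to (225,320). The purple look-alike lies in front of the jig and the orange one is far left. The scene view agrees, with knobs at (371,255) and (332,311).

```bash
cat > h.py <<'E'
from workcell import bot, vision, workorder, boxes_of
import cv2,numpy as np
from scipy.spatial.transform import Rotation as R
np.set_printoptions(precision=4,suppress=True)
class Cam:
    def __init__(s,name,obs=None):
        m=vision.camera_model(name); s.f=240/np.tan(np.radians(m["fov_y"]/2)); s.c=np.array([m["cx"],m["cy"]])
        if name=="wrist":
            T=np.eye(4);T[:3,:3]=R.from_quat(obs["tool_rot"]).as_matrix();T[:3,3]=obs["eef_pos"]; s.T=T@m["hand_eye"]
        else: s.T=m["world_from_camera"]
        s.o=s.T[:3,3]
    def ray(s,p):
        d=s.T[:3,:3]@np.array([*((np.array(p)-s.c)/s.f),1]); return d/np.linalg.norm(d)
    def onz(s,p,z):
        d=s.ray(p); return s.o+d*(z-s.o[2])/d[2]
    def px(s,P):
        q=s.T[:3,:3].T@(np.array(P)-s.o); return q[:2]/q[2]*s.f+s.c
def tri(cams,ps):
    A=np.zeros((3,3));b=np.zeros(3)
    for c,p in zip(cams,ps):
        d=c.ray(p);M=np.eye(3)-np.outer(d,d);A+=M;b+=M@c.o
    return np.linalg.solve(A,b)
def blobs(mask,amin):
    n,l,s,c=cv2.connectedComponentsWithStats(mask.astype(np.uint8))
    return [(s[i,4],c[i],l==i) for i in range(1,n) if s[i,4]>=amin]
def red(im):
    h=cv2.cvtColor(im,cv2.COLOR_RGB2HSV); return ((h[...,0]<8)|(h[...,0]>172))&(h[...,1]>150)&(h[...,2]>90)
E
python3 - <<'E'
from h import *
top,sc=Cam("top"),Cam("scene")
f=lambda p:np.array(p)/1.6+[60,110]
it=cv2.imread("pics/top0.png")[:,:,::-1].copy();isx=cv2.imread("pics/scene0.png")[:,:,::-1].copy()
for n,c,i in(("t",top,it),("s",sc,isx)):
    for a,ce,m in blobs(red(i),15): print(n,a,ce,c.onz(ce,.095)[:2])
C=np.array([top.onz(f(p),.012)[:2] for p in[(359,68),(547,63),(551,231),(361,235)]])
print(C)
# bed wood mask rectangle
h=cv2.cvtColor(it,cv2.COLOR_RGB2HSV); g=(h[...,2]>90)
g[:, :280]=0; g[:,410:]=0; g[:145]=0;g[258:]=0
g=cv2.morphologyEx(g.astype(np.uint8),cv2.MORPH_OPEN,np.ones((5,5)))
r=cv2.minAreaRect(cv2.findNonZero(g)); print(r); B=cv2.boxPoints(r); W=np.array([top.onz(p,.012)[:2] for p in B]);print(W)
# rail
w=((h[...,1]<70)&(h[...,2]>130))|((h[...,0]>105)&(h[...,0]<130)&(h[...,1]>100)&(h[...,2]>80)); w[:, :185]=0;w[:,215:]=0;w[:220]=0;w[325:]=0
w=cv2.morphologyEx(w.astype(np.uint8),cv2.MORPH_CLOSE,np.ones((3,3)))
for a,ce,m in blobs(w,100):
    r=cv2.minAreaRect(cv2.findNonZero(m.astype(np.uint8))); print(a,r,top.onz(r[0],.046)[:2]);print(np.array([top.onz(p,.046)[:2] for p in cv2.boxPoints(r)]))
E
```

```text
t 76 [395.1974 177.7632] [ 0.6415 -0.1068]
t 135 [296.2074 181.5852] [0.636  0.1105]
t 40 [388.8   181.625] [ 0.6332 -0.0926]
t 25 [291.24 229.48] [0.5309 0.1227]
s 126 [371.373  254.3968] [0.646  0.0976]
s 127 [332.3543 309.1969] [ 0.6488 -0.1193]
[[ 0.7203  0.1401]
 [ 0.7241 -0.1387]
 [ 0.475  -0.1388]
 [ 0.473   0.1399]]
((344.39453125, 201.5394744873047), (109.38137817382812, 120.15286254882812), 89.13194274902344)
[[ 0.7317  0.1421]
 [ 0.7323 -0.143 ]
 [ 0.4727 -0.1409]
 [ 0.4724  0.141 ]]
681 ((197.5, 268.0), (84.0, 11.0), 90.0) [0.4498 0.3385]
[[0.5457 0.3508]
 [0.5453 0.3258]
 [0.3548 0.3263]
 [0.3551 0.3511]]
```

>>> send_rows(
  motion="-1 -5 0 0 -0.12; -1 -10 0 0 -0.24; -1 -15 -0.5 0 -0.37; -1 -20 -1 0 -0.37; -1 -25 -1.5 1 -0.37",
)

```text
clock: 1.25
eef_pos: [0.4091, 0.3616, 0.2232]
tool_rot: [0.001, 1.0, 0.001, 0.001]
ft_force: [0.5, 0.7, 0.1]
grip_width: 0.0857
grasp_force: 0.0
```

>>> send_rows(
  motion="-1 -4 -1 0 0; -1 -4 -1 0 0; -1 -4 -1 0 0",
)

```text
clock: 1.55
eef_pos: [0.4473, 0.3513, 0.2213]
tool_rot: [0.003, 1.0, -0.0, -0.001]
ft_force: [-0.7, -0.4, -0.8]
grip_width: 0.0851
grasp_force: 0.0
```

```bash
cat >> h.py <<'E'
def snap(name):
    o=bot.get_obs(); im=vision.camera("wrist"); cv2.imwrite(f"pics/{name}.png",im[:,:,::-1]); return o,im,Cam("wrist",o)
def yaw(o):
    y=R.from_quat(o["tool_rot"]).as_matrix()[:,1]; return np.arctan2(y[1],y[0])
def go(x,y,z,ya=None,o=None):
    o=o or bot.get_obs(); M=R.from_quat(o["tool_rot"]).as_matrix()
    d=M.T@(np.array([x,y,z])-o["eef_pos"])*100; t=0 if ya is None else (yaw(o)-ya+np.pi/2)%np.pi-np.pi/2
    print("shift cm",d,"twist",round(t,3))
E
python3 - <<'E'
from h import *
o,im,c=snap("w1"); print(o["clock"],o["eef_pos"],yaw(o),o["joint_pos"],o["ft_force"])
E
```

```text
1.55 [0.4473 0.3513 0.2213] 1.5657831654273109 [0.6655 0.3831 0.1777 1.3664 0.0005 0.6705] [-0.7393 -0.4008 -0.8207]
```

View pics/w1.png

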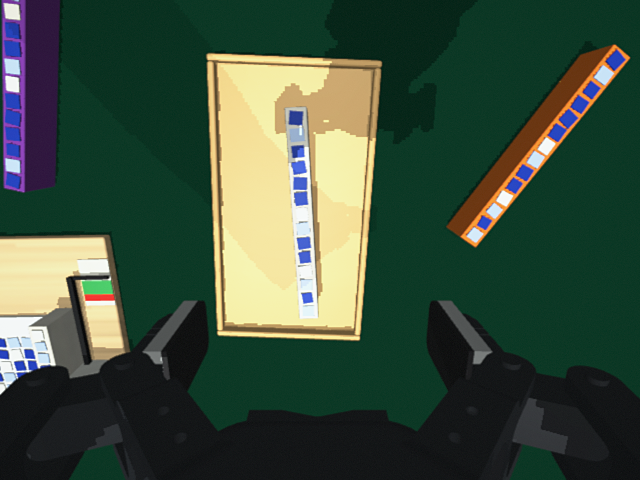

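Rail top face in the wrist view: near end (286..306,107), far end (301..318,318). The tray is around it, and the gauge strip and pointer show at (98,290).

```bash
python3 - <<'E'
from h import *
o=bot.get_obs(); c=Cam("wrist",o); top=Cam("top")
P=np.array([c.onz(p,.046)[:2] for p in[(286,108),(306,107),(301,318),(318,318)]]);print(P,P.mean(0))
a=P[:2].mean(0);b=P[2:].mean(0);d=b-a;print("len",np.linalg.norm(d),"yaw",np.arctan2(d[1],d[0]))
for z in(.02,.046,.07):
  P=np.array([c.onz(p,z)[:2] for p in[(286,108),(306,107),(301,318),(318,318)]]);print(z,np.linalg.norm(P[:2].mean(0)-P[2:].mean(0)))
f=lambda p:np.array(p)/1.6+[60,110]
print(tri([c,top],[(296,108),f((219.5,187)+np.zeros(2))]) if 0 else "")
for pw,pt in(((296,107),(225,320)),((309.5,318),(219.5,187.5))): print(tri([c,top],[pw,f(pt)]))
go(.636,.109,.20,1.9)
E
```

```text
[[0.3553 0.3255]
 [0.3546 0.3417]
 [0.5433 0.3347]
 [0.5433 0.3508]] [0.4491 0.3382]
len 0.18860137105371985 yaw 0.04859869368971723
0.02 0.20402999263214885
0.046 0.18860137105371985
0.07 0.17435956651978557

[0.3542 0.3332 0.0391]
[0.5439 0.3412 0.0428]
shift cm [-19.0381 -24.217    2.1497] twist -0.332
```

>>> send_rows(
  motion="-1 -3 -4 0 -0.1; -1 -6 -7.5 1 -0.2; -1 -9 -11 2 -0.33; -1 -12 -15 2 -0.33; -1 -15 -19 2 -0.33",
)

```text
clock: 2.1
eef_pos: [0.5957, 0.1618, 0.202]
tool_rot: [-0.165, 0.986, 0.0, -0.0]
ft_force: [1.8, 0.8, 0.2]
grip_width: 0.0852
grasp_force: 0.0
```

>>> send_rows(
  motion="-1 -3.5 -2.6 0 0; -1 -5.5 -3.2 0 0; -1 -5.5 -3.2 0 0; -1 -5.5 -3.2 0 0",
)

```text
clock: 2.5
eef_pos: [0.6575, 0.1502, 0.2016]
tool_rot: [-0.164, 0.986, 0.0, -0.001]
ft_force: [-0.8, 0.8, -0.4]
grip_width: 0.0853
grasp_force: 0.0
```

```bash
python3 - <<'E'
from h import *
o,im,c=snap("w2"); print(o["clock"],o["eef_pos"],yaw(o),o["joint_pos"])
for a,ce,m in blobs(red(im),60): print(a,ce,c.onz(ce,.095),cv2.minAreaRect(cv2.findNonZero(m.astype(np.uint8))))
E
```

```text
2.5 [0.6575 0.1502 0.2016] 1.8998558734345503 [ 0.2245  0.6165  0.5022  1.4578  0.0003 -0.1046]
343 [336.7843  69.1137] [0.5503 0.1253 0.095 ] ((336.8211669921875, 69.11677551269531), (37.164554595947266, 9.227062225341797), 19.98310661315918)
1333 [273.4126 192.4269] [0.6359 0.1106 0.095 ] ((275.1482238769531, 191.72705078125), (47.73101043701172, 41.52210235595703), 67.16634368896484)
```

View pics/w2.png

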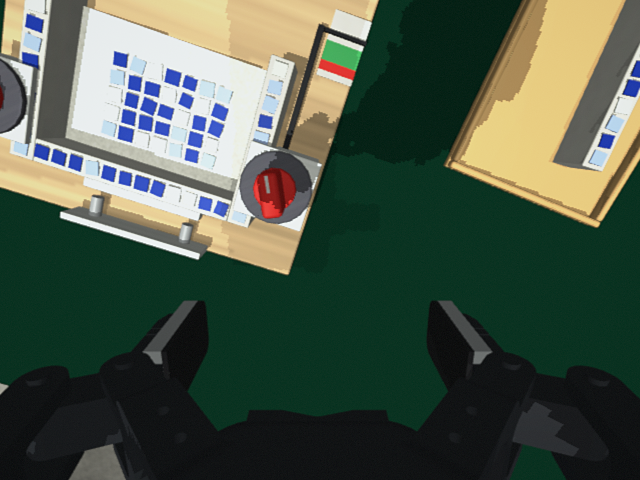

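```bash
python3 - <<'E'
from h import *
im=cv2.imread("pics/w2.png"); cv2.imwrite("pics/w2k.png",cv2.resize(im[140:235,225:325],None,fx=6,fy=6,interpolation=cv2.INTER_CUBIC))
o=bot.get_obs();c=Cam("wrist",o)
p=[c.onz(q,.012)[:2] for q in[(379,0),(289,273),(0,188)]];print(np.array(p))
d=p[1]-p[0];e=p[2]-p[1];print(np.arctan2(d[1],d[0]),np.arctan2(-e[0],e[1]) , np.arctan2(e[1],e[0])+np.pi/2)
E
```

```text
[[ 0.4784  0.1395]
 [ 0.7196  0.142 ]
 [ 0.7259 -0.1279]]
0.010181424741466216 -3.118074306132197 0.0235183474575964
```

View pics/w2k.png

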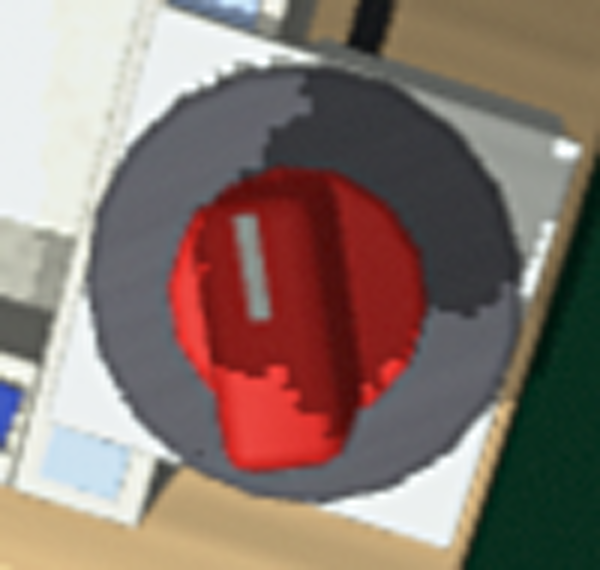

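The bar's top runs from about crop (252,190) to (290,462), i.e. wrist pixels (267,172) to (273,217).

```bash
python3 - <<'E'
from h import *
o=bot.get_obs();c=Cam("wrist",o); f=lambda x,y:(225+x/6,140+y/6)
L=lambda a,b,z:(lambda p,q:print(p,q,(p+q)/2,np.linalg.norm(p-q),"ang",np.arctan2(*(q-p)[1::-1])))(c.onz(f(*a),z)[:2],c.onz(f(*b),z)[:2])
L((252,190),(290,462),.102);L((243,215),(260,320),.102);L((205,225),(235,460),.1)
print(c.onz(f(298,290),.072)); k=c.onz(f(271,326),.102)
print(tri([c,Cam("top")],[f(271,326),(296.2,181.6)]))
go(.6355,.1095,.076,1.978)
E
```

```text
[0.6229 0.1033] [0.6502 0.1159] [0.6365 0.1096] 0.030045339320068087 ang 0.43310858583981665
[0.6258 0.1031] [0.636  0.1081] [0.6309 0.1056] 0.011457193314660207 ang 0.453718990080079
[0.6284 0.0993] [0.6524 0.1099] [0.6404 0.1046] 0.026232219755488253 ang 0.4147486509360739
[0.6366 0.1092 0.072 ]
[0.6336 0.1101 0.1124]
shift cm [ 3.3547 -3.1689 12.5969] twist -0.078
```

>>> send_rows(
  motion="-0.3 3.3 -3.2 3 -0.1; -0.3 3.3 -3.2 6 -0.11; -0.3 3.3 -3.2 9 -0.11; -0.3 3.3 -3.2 11 -0.11; -0.3 3.3 -3.2 12.5 -0.11",
)

```text
clock: 3.05
eef_pos: [0.635, 0.1091, 0.076]
tool_rot: [-0.218, 0.976, 0.0, -0.001]
ft_force: [0.1, 0.8, 0.5]
grip_width: 0.0556
grasp_force: 0.0
```

```bash
python3 - <<'E'
from h import *
o=bot.get_obs();print(o["eef_pos"],yaw(o),o["ft_force"]);go(.6365,.1094,.0765,2.006)
E
```

```text
[0.635  0.1091 0.076 ] 2.0101713564065147 [0.113  0.8399 0.4628]
shift cm [-0.1461 -0.037  -0.0538] twist 0.004
```

>>> send_rows(
  motion="1 -0.1 0 0 0; 1 -0.1 0 0 0; 1 -0.1 0 0 0; 1 -0.1 0 0 0; 1 -0.1 0 0 0",
)

```text
clock: 3.55
eef_pos: [0.6387, 0.1099, 0.0789]
tool_rot: [-0.218, 0.976, 0.001, 0.001]
ft_force: [-4.6, 4.5, 6.6]
grip_width: 0.0124
grasp_force: 60.0
```

>>> send_rows(
  motion="1 0 0 0 0.12; 1 0 0 0 0.24; 1 0 0 0 0.36; 1 0 0 0 0.48; 1 0 0 0 0.6",
)

```text
clock: 4.05
eef_pos: [0.6386, 0.1099, 0.0789]
tool_rot: [0.083, 0.997, 0.001, 0.001]
ft_force: [-3.5, 4.2, 6.2]
grip_width: 0.0129
grasp_force: 60.1
```

>>> send_rows(
  motion="1 0 0 0 0.12; 1 0 0 0 0.24; 1 0 0 0 0.36; 1 0 0 0 0.46; 1 0 0 0 0.5",
)

```text
clock: 4.55
eef_pos: [0.6385, 0.1098, 0.0789]
tool_rot: [0.326, 0.945, 0.001, 0.0]
ft_force: [-2.8, 4.5, 6.7]
grip_width: 0.0126
grasp_force: 60.1
```

```bash
python3 - <<'E'
from h import *
o=bot.get_obs();print(o["eef_pos"],yaw(o),o["ft_force"],o["ft_torque"],o["joint_pos"])
E
```

```text
[0.6385 0.1098 0.0789] 0.9066667494957474 [-2.8389  4.5075  6.6659] [0.7234 0.9532 0.074 ] [0.1693 0.6249 0.1919 1.1361 0.0022 0.8335]
```

>>> send_rows(
  motion="1 0 0 0 0.04; 1 0 0 0 0.08; 1 0 0 0 0.08",
)

```text
clock: 4.85
eef_pos: [0.6386, 0.1098, 0.0789]
tool_rot: [0.361, 0.932, 0.001, 0.0]
ft_force: [-3.5, 3.9, 6.6]
grip_width: 0.0132
grasp_force: 63.5
```

```bash
python3 - <<'E'
from h import *
o=bot.get_obs();print(o["eef_pos"],yaw(o),o["ft_force"],o["ft_torque"],o["joint_pos"][5])
E
```

```text
[0.6386 0.1098 0.0789] 0.8315736419106722 [-3.4818  3.9442  6.6145] [0.5484 0.8908 1.0846] 0.9087377657086716
```

>>> send_rows(
  motion="-0.3 0 0 0 -0.04; -0.3 0 0 0 -0.04; -0.3 0 0 0 -0.04; -0.3 0 0 -5 -0.04; -0.3 0 0 -10 -0.04",
)

```text
clock: 5.35
eef_pos: [0.637, 0.1077, 0.1756]
tool_rot: [0.345, 0.939, -0.002, -0.002]
ft_force: [1.7, 1.1, 0.9]
grip_width: 0.0555
grasp_force: 0.0
```

>>> send_rows(
  motion="-0.3 -3.2 -3 -1 -0.13; -0.3 -6.4 -6 -2 -0.26; -0.3 -9.6 -9 -2 -0.39; -0.3 -12.8 -11.8 -2 -0.52; -0.3 -16 -14.6 -2 -0.64",
)

```text
clock: 5.85
eef_pos: [0.6664, -0.1085, 0.1973]
tool_rot: [0.029, 1.0, -0.0, 0.0]
ft_force: [-0.3, -0.0, 0.2]
grip_width: 0.0556
grasp_force: 0.0
```

>>> send_rows(
  motion="-0.3 0 0 0 -0.13; -0.3 0 0 0 -0.26; -0.3 0 0 0 -0.38; -0.3 0 0 0 -0.38; -0.3 0 0 0 -0.38",
)

```text
clock: 6.35
eef_pos: [0.6662, -0.1067, 0.1968]
tool_rot: [-0.156, 0.988, -0.0, -0.0]
ft_force: [0.6, -0.7, -0.3]
grip_width: 0.0556
grasp_force: 0.0
```

```bash
python3 - <<'E'
from h import *
o,im,c=snap("w3"); print(o["clock"],o["eef_pos"],yaw(o))
for a,ce,m in blobs(red(im),60): print(a,ce,c.onz(ce,.095),c.px([.64,-.107,.102]))
u,v=np.round(c.px([.64,-.107,.1])).astype(int); print(u-50,v-50)
k=cv2.resize(im[v-50:v+50,u-50:u+50,::-1],None,fx=5,fy=5,interpolation=cv2.INTER_CUBIC)
L=cv2.resize(im[:,:,::-1],(300,225)); k2=np.zeros((500,800,3),np.uint8);k2[:,:500]=k;k2[:225,500:]=L;cv2.imwrite("pics/w3k.png",k2)
E
```

```text
6.35 [ 0.6662 -0.1067  0.1968] 1.8849055808969546
280 [621.8036 157.8   ] [0.5527 0.0613 0.095 ] [330.9593 207.5546]
1532 [328.9537 202.656 ] [ 0.6385 -0.1087  0.095 ] [330.9593 207.5546]
1902 [604.1761 288.4022] [0.6365 0.0968 0.095 ] [330.9593 207.5546]
281 157
```

View pics/w3k.png

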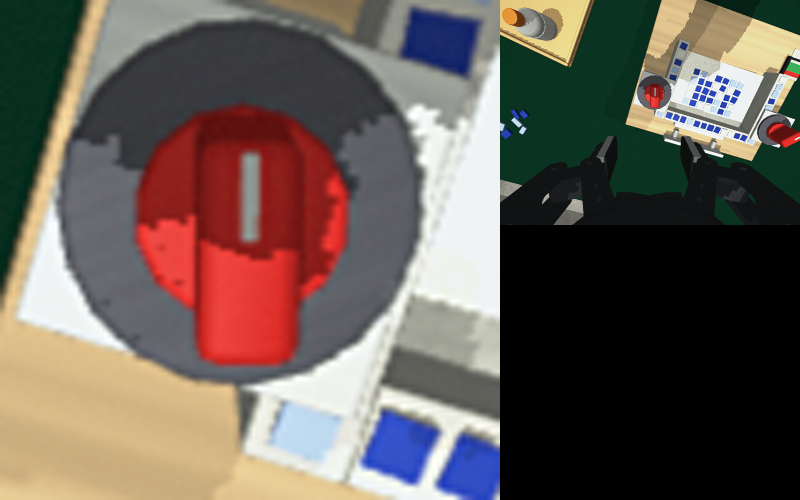

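The right bar's top runs from crop (248,130) to (248,360), vertical in the picture; in the inset the left knob now stands turned.

```bash
python3 - <<'E'
from h import *
o=bot.get_obs();c=Cam("wrist",o); f=lambda x,y:(281+x/5,157+y/5)
p,q=c.onz(f(248,130),.102)[:2],c.onz(f(248,360),.102)[:2]
a=np.arctan2(*(q-p)[1::-1]);m=(p+q)/2;print(p,q,m,np.linalg.norm(p-q),a,c.onz(f(243,205),.072))
go(m[0],m[1],.080,a+np.pi/2)
E
```

```text
[ 0.6251 -0.1121] [ 0.6537 -0.1025] [ 0.6394 -0.1073] 0.030208827010958828 0.3242563033835145 [ 0.6388 -0.1072  0.072 ]
shift cm [ 2.5744  0.7584 11.6882] twist -0.009
```

>>> send_rows(
  motion="-0.3 2.6 0.8 3 -0.01; -0.3 2.6 0.8 6.5 -0.01; -0.3 2.6 0.8 9.5 -0.01; -0.3 2.6 0.8 11.5 -0.01; -0.3 2.6 0.8 11.5 -0.01",
)

```text
clock: 6.9
eef_pos: [0.6362, -0.1063, 0.0781]
tool_rot: [-0.162, 0.987, 0.001, -0.004]
ft_force: [-1.0, 0.3, -0.3]
grip_width: 0.0559
grasp_force: 0.0
```

>>> send_rows(
  motion="1 0 0 0 0; 1 0 0 0 0; 1 0 0 0 0; 1 0 0 0 0; 1 0 0 0 0",
)

```text
clock: 7.4
eef_pos: [0.6401, -0.1063, 0.0842]
tool_rot: [-0.163, 0.987, 0.0, 0.002]
ft_force: [-1.5, 3.0, 7.4]
grip_width: 0.0121
grasp_force: 59.9
```

>>> send_rows(
  motion="1 0 0 0 0.12; 1 0 0 0 0.24; 1 0 0 0 0.36; 1 0 0 0 0.48; 1 0 0 0 0.6",
)

```text
clock: 7.9
eef_pos: [0.6401, -0.1059, 0.0842]
tool_rot: [0.138, 0.99, 0.001, 0.002]
ft_force: [-1.6, 3.2, 5.2]
grip_width: 0.0125
grasp_force: 59.9
```

>>> send_rows(
  motion="1 0 0 0 0.12; 1 0 0 0 0.24; 1 0 0 0 0.36; 1 0 0 0 0.42; 1 0 0 0 0.46",
)

```text
clock: 8.4
eef_pos: [0.6402, -0.1055, 0.0842]
tool_rot: [0.358, 0.934, 0.001, 0.001]
ft_force: [-1.5, 4.2, 6.5]
grip_width: 0.0128
grasp_force: 61.5
```

```bash
python3 - <<'E'
from h import *
o=bot.get_obs();print(o["eef_pos"],yaw(o),o["ft_force"],o["ft_torque"],o["joint_pos"][5])
E
```

```text
[ 0.6402 -0.1055  0.0842] 0.8393444013992544 [-1.4699  4.2165  6.4946] [0.7731 0.3506 1.0793] 0.5670682258174246
```

>>> send_rows(
  motion="-0.3 0 0 0 -0.04; -0.3 0 0 0 -0.04; -0.3 0 0 0 -0.04; -0.3 0 0 -4 -0.04; -0.3 0 0 -8 -0.04",
)

```text
clock: 8.9
eef_pos: [0.6376, -0.107, 0.1609]
tool_rot: [0.34, 0.94, -0.001, -0.002]
ft_force: [0.1, 0.1, 1.0]
grip_width: 0.0554
grasp_force: 0.0
```

>>> send_rows(
  motion="-0.3 4.5 1.8 -1 0; -0.3 9 3.7 -1 0; -0.3 13.5 5.5 -1 0; -0.3 18 7.4 -1 0; -0.3 22.5 9.2 -1 0",
)

```text
clock: 9.4
eef_pos: [0.5238, 0.1088, 0.1722]
tool_rot: [0.34, 0.94, 0.0, 0.0]
ft_force: [0.8, 0.4, 0.2]
grip_width: 0.0554
grasp_force: 0.0
```

>>> send_rows(
  motion="-0.3 4.5 1.8 0 -0.14; -0.3 9 3.7 0 -0.28; -0.3 13.5 5.5 0 -0.42; -0.3 18 7.4 0 -0.56; -0.3 22.1 9.2 0 -0.7",
)

```text
clock: 9.9
eef_pos: [0.4122, 0.3211, 0.1722]
tool_rot: [-0.006, 1.0, 0.0, 0.0]
ft_force: [1.1, 0.5, -0.6]
grip_width: 0.0556
grasp_force: 0.0
```

>>> send_rows(
  motion="-0.3 0 0 0 -0.11; -0.3 0 0 0 -0.11; -0.3 0 0 0 -0.11",
)

```text
clock: 10.2
eef_pos: [0.4135, 0.3192, 0.1719]
tool_rot: [-0.057, 0.998, -0.0, 0.0]
ft_force: [0.4, 0.4, -0.1]
grip_width: 0.0555
grasp_force: 0.0
```

```bash
python3 - <<'E'
from h import *
o,im,c=snap("w4"); print(o["clock"],o["eef_pos"],yaw(o),o["joint_pos"])
go(.449,.338,.018,1.571+.046)
# both knobs in top camera
it=vision.camera("top"); t=Cam("top"); cv2.imwrite("pics/top1.png",it[:,:,::-1])
k=cv2.resize(it[150:270,270:420,::-1],None,fx=4,fy=4,interpolation=cv2.INTER_CUBIC)
w=cv2.resize(im[:,:,::-1],(200,150)); b=np.zeros((480,800,3),np.uint8);b[:480,:600]=k;b[:150,600:]=w;cv2.imwrite("pics/top1k.png",b)
E
```

```text
10.2 [0.4135 0.3192 0.1719] 1.6850763391532972 [ 0.6576  0.3175 -0.0483  1.2051 -0.0004  0.5433]
shift cm [-3.7211  1.508  15.3912] twist 0.068
```

View pics/top1k.png

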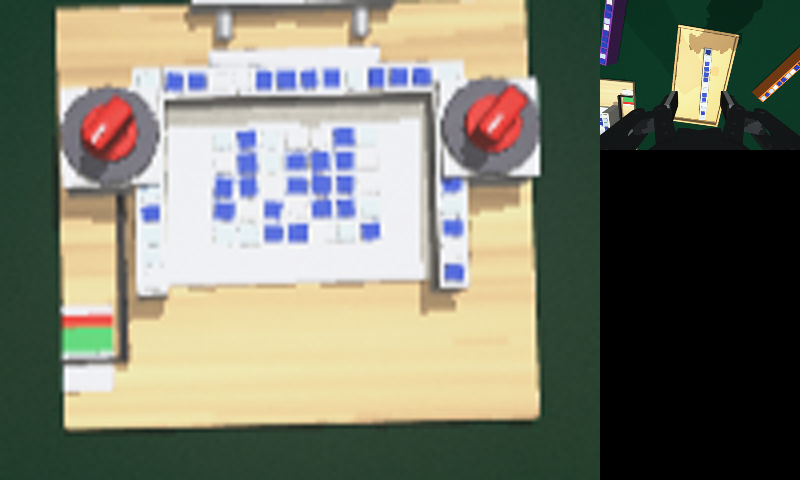

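Both knob bars now point to the upper right (about -0.7 rad), at crop (108,128) and (497,118), so they are tight, and the gauge is at rest. The rail is undisturbed.

>>> send_rows(
  motion="-0.3 -3.7 1.5 3 0.07; -0.3 -3.7 1.5 7 0.07; -0.3 -3.7 1.5 11 0.07; -0.3 -3.7 1.5 14 0.07; -0.3 -3.7 1.5 15.3 0.07",
)

```text
clock: 10.8
eef_pos: [0.447, 0.336, 0.0155]
tool_rot: [-0.022, 1.0, -0.002, -0.002]
ft_force: [-0.6, 0.6, 0.4]
grip_width: 0.0553
grasp_force: 0.0
```

>>> send_rows(
  motion="-0.3 0 0 0 0",
)

```text
clock: 10.9
eef_pos: [0.4475, 0.3369, 0.017]
tool_rot: [-0.022, 1.0, -0.001, -0.002]
ft_force: [0.4, 0.4, -0.3]
grip_width: 0.0555
grasp_force: 0.0
```

```bash
python3 - <<'E'
from h import *
o=bot.get_obs();print(o["eef_pos"],yaw(o),o["ft_force"]);go(.449,.338,.018,1.571+.046)
E
```

```text
[0.4475 0.3369 0.017 ] 1.615662985448002 [ 0.3711  0.366  -0.2644]
shift cm [-0.1508  0.1028 -0.0958] twist -0.001
```

>>> send_rows(
  motion="1 -0.1 0.1 0 0; 1 -0.1 0.1 0 0; 1 -0.1 0.1 0 0; 1 -0.1 0.1 0 0; 1 -0.1 0.1 0 0",
)

```text
clock: 11.4
eef_pos: [0.4509, 0.3409, 0.0212]
tool_rot: [-0.024, 1.0, 0.001, 0.002]
ft_force: [0.7, -1.3, 6.1]
grip_width: 0.0169
grasp_force: 59.9
```

>>> send_rows(
  motion="1 0 0 -3 0; 1 0 0 -6 0; 1 0 0 -9 0; 1 0 0 -12 0; 1 0 0 -12 0",
)

```text
clock: 11.9
eef_pos: [0.4518, 0.3419, 0.1443]
tool_rot: [-0.024, 1.0, 0.003, 0.004]
ft_force: [0.9, 0.9, -1.1]
grip_width: 0.0166
grasp_force: 59.0
```

```bash
python3 - <<'E'
from h import *
o,im,c=snap("w5"); print(o["eef_pos"],yaw(o),o["ft_force"]);go(.48,.01,.13,.015)
E
```

```text
[0.4518 0.3419 0.1443] 1.6181764458895012 [ 0.8946  0.9267 -1.1345]
shift cm [ -1.3573 -33.2086   1.0539] twist -1.538
```

View pics/w5.png

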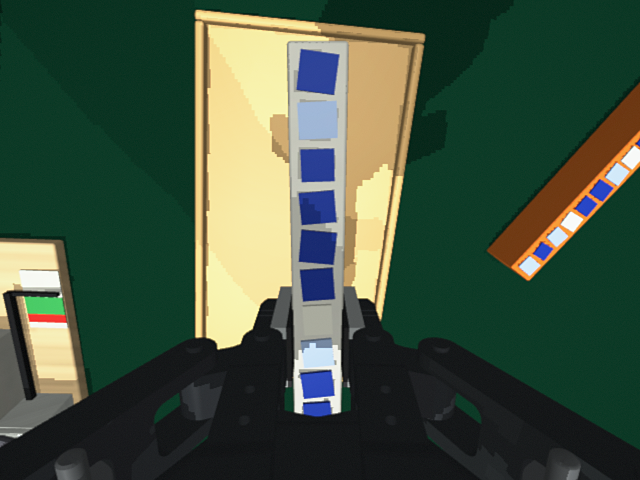

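The rail is held square between the pads. Its near end is at (318,42), aligned with the tool x axis.

>>> send_rows(
  motion="1 0 -3 0 0.14; 1 0 -6 0 0.28; 1 0 -9 0 0.42; 1 0 -12 0 0.56; 1 0 -15 0 0.7",
)

```text
clock: 12.45
eef_pos: [0.455, 0.1884, 0.1372]
tool_rot: [0.323, 0.946, -0.001, -0.001]
ft_force: [0.7, -0.1, -1.2]
grip_width: 0.0168
grasp_force: 59.0
```

>>> send_rows(
  motion="1 -2.8 -2.7 0 0.14; 1 -5.6 -5.4 0 0.28; 1 -8.4 -8 0 0.42; 1 -11.2 -10.7 0 0.56; 1 -14.1 -13.4 0 0.7",
)

```text
clock: 12.95
eef_pos: [0.4857, -0.0035, 0.1373]
tool_rot: [0.628, 0.778, -0.001, -0.001]
ft_force: [0.9, 0.4, -1.0]
grip_width: 0.0168
grasp_force: 59.0
```

>>> send_rows(
  motion="1 0 0 0 0.1; 1 0 0 0 0.2; 1 0 0 0 0.2; 1 0 0 0 0.2",
)

```text
clock: 13.35
eef_pos: [0.4861, -0.0021, 0.1378]
tool_rot: [0.7, 0.714, -0.001, -0.001]
ft_force: [-1.4, 0.1, -1.0]
grip_width: 0.0171
grasp_force: 59.0
```

```bash
python3 - <<'E'
from h import *
m=vision.camera_model("wrist"); c=Cam("wrist",dict(tool_rot=[0,0,0,1],eef_pos=np.zeros(3)))
for p in[(289,42),(348,42)]: print("end in tool",c.onz(p,-.025))
o,im,c=snap("w6"); print(o["clock"],o["eef_pos"],yaw(o),o["joint_pos"],o["ft_force"])
it=vision.camera("top"); cv2.imwrite("pics/top2.png",it[:,:,::-1])
b=np.zeros((480,800,3),np.uint8);b[:,:640]=im[:,:,::-1];b[:120,640:]=cv2.resize(it[:,:,::-1],(160,120));cv2.imwrite("pics/w6b.png",b)
E
```

```text
end in tool [ 0.094  -0.0083 -0.025 ]
end in tool [ 0.094   0.0085 -0.025 ]
13.35 [ 0.4861 -0.0021  0.1378] 0.020185308253117488 [-0.0043  0.2782 -0.198   1.0968  0.      1.5463] [-1.3976  0.0797 -1.0443]
```

View pics/w6b.png

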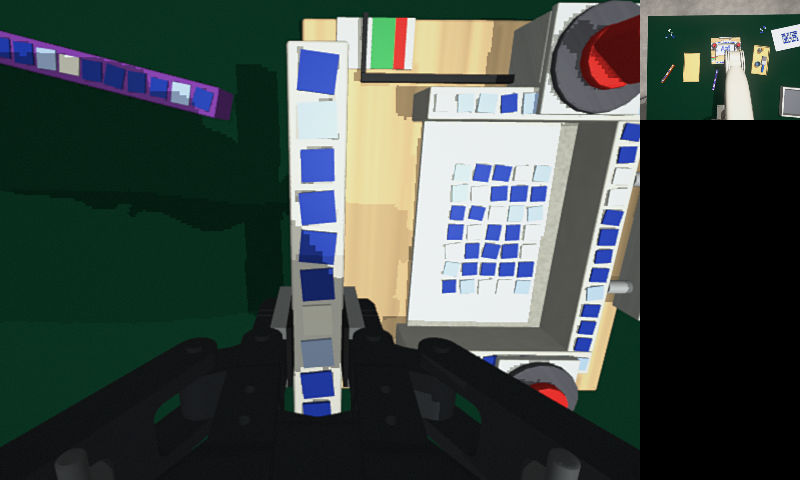

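The rail hangs parallel to the open end of the frame. The left arm's near top edge runs from (433,88) to (430,120), the far inner corners are at about (622,122) and (575,352), and the gauge is at (390,45) with its pointer at rest.

```bash
python3 - <<'E'
from h import *
from scipy.optimize import least_squares
o=bot.get_obs();c=Cam("wrist",o)
J=np.array([[0,.095,.052],[0,.077,.052],[.112,.077,.052],[.112,-.077,.052],[-.075,.14,.012]])
I=np.array([[433,88],[430,120],[622,122],[575,352],[303,20]])
def P(v):
    s,k=np.sin(v[2]),np.cos(v[2]); return [c.px([v[0]+k*x-s*y,v[1]+s*x+k*y,z]) for x,y,z in J]
r=least_squares(lambda v:(np.array(P(v))-I).ravel(),[.548,0,.015],loss="soft_l1")
print(r.x);print(np.array(P(r.x))-I)
# check points: right inner near top/bottom, right inner at bed
s,k=np.sin(r.x[2]),np.cos(r.x[2])
for x,y,z in[(0,-.077,.052),(0,-.077,.017),(0,.086,.012),(.175,-.14,.012)]: print((x,y,z),c.px([r.x[0]+k*x-s*y,r.x[1]+s*x+k*y,z]))
print(yaw(o))
E
```

```text
[ 0.5527 -0.0012  0.0216]
[[ 0.0781 -0.0862]
 [ 0.4917  0.8813]
 [-0.3608 -1.5346]
 [-2.7448 -0.7116]
 [ 0.8938  0.5878]]
(0, -0.077, 0.052) [412.4042 351.4302]
(0, -0.077, 0.017) [401.5554 326.5491]
(0, 0.086, 0.012) [414.4665 109.108 ]
(0.175, -0.14, 0.012) [601.4105 389.7971]
0.020050820476097027
```

>>> send_rows(
  motion="1 0.2 1.9 2 0; 1 0.2 1.9 5 0; 1 0.2 1.9 8 0; 1 0.2 1.9 9.5 0; 1 0.2 1.9 10.4 0",
)

```text
clock: 13.95
eef_pos: [0.5046, 0.0006, 0.0331]
tool_rot: [0.7, 0.714, -0.001, -0.001]
ft_force: [-0.5, -0.1, -1.0]
grip_width: 0.0169
grasp_force: 59.1
```

>>> send_rows(
  motion="1 0 0 0 0; 1 0 0 0 0",
)

```text
clock: 14.15
eef_pos: [0.5066, 0.0004, 0.0355]
tool_rot: [0.7, 0.714, 0.0, 0.0]
ft_force: [-0.2, -0.4, -0.9]
grip_width: 0.0172
grasp_force: 59.1
```

```bash
python3 - <<'E'
from h import *
o=bot.get_obs();print(o["clock"],o["eef_pos"],yaw(o),o["ft_force"],o["ft_torque"]);go(.505,0,.0275,.021)
E
```

```text
14.15 [0.5066 0.0004 0.0355] 0.018691182471555913 [-0.221  -0.3935 -0.8899] [-0.0157 -0.0236 -0.0498]
shift cm [-0.0344 -0.1627  0.8041] twist -0.002
```

>>> send_rows(
  motion="1 0 0 0.3 0; 1 0 0 0.6 0; 1 0 0 0.6 0",
)

```text
clock: 14.45
eef_pos: [0.506, 0.0002, 0.0291]
tool_rot: [0.701, 0.713, 0.0, 0.0]
ft_force: [-0.0, -0.3, -1.8]
grip_width: 0.0169
grasp_force: 59.1
```

>>> send_rows(
  motion="1 0 0 0.1 0; 1 0 0 0.1 0; 1 0 0 0.1 0",
)

```text
clock: 14.75
eef_pos: [0.506, 0.0002, 0.028]
tool_rot: [0.701, 0.713, 0.0, 0.0]
ft_force: [0.4, -0.5, -1.9]
grip_width: 0.0167
grasp_force: 59.1
```

>>> send_rows(
  motion="1 0 0 0.1 0; 1 0 0 0.1 0; 1 0 0 0.1 0",
)

```text
clock: 15.05
eef_pos: [0.5061, 0.0002, 0.0272]
tool_rot: [0.701, 0.713, 0.0, 0.0]
ft_force: [-1.1, 0.5, 2.5]
grip_width: 0.0167
grasp_force: 59.5
```

>>> send_rows(
  motion="1 0 0 0.1 0; 1 0 0 0.1 0; 1 0 0 0.1 0",
)

```text
clock: 15.35
eef_pos: [0.5062, 0.0002, 0.0272]
tool_rot: [0.701, 0.713, 0.0, 0.0]
ft_force: [-4.7, 0.2, 9.9]
grip_width: 0.0169
grasp_force: 60.7
```

>>> send_rows(
  motion="1 0 0 -0.1 0; 1 0 0.7 -0.1 0; 1 0 1.4 -0.1 0; 1 0 2.1 -0.1 0; 1 0 2.6 -0.1 0",
)

```text
clock: 15.85
eef_pos: [0.5298, 0.0004, 0.0273]
tool_rot: [0.701, 0.713, -0.002, -0.001]
ft_force: [-9.1, -1.7, 13.4]
grip_width: 0.017
grasp_force: 60.9
```

>>> send_rows(
  motion="1 0 0 0 0; 1 0 0 0 0",
)

```text
clock: 16.05
eef_pos: [0.5311, 0.0005, 0.0273]
tool_rot: [0.701, 0.713, -0.001, -0.001]
ft_force: [-4.6, 0.7, 8.5]
grip_width: 0.017
grasp_force: 60.5
```

```bash
python3 - <<'E'
from h import *
o,im,c=snap("w7"); print(o["clock"],o["eef_pos"],yaw(o),o["ft_force"],o["ft_torque"])
b=np.zeros((600,800,3),np.uint8);b[:480,:640]=im[:,:,::-1]
b[300:600,400:800]=cv2.resize(im[0:150,260:460,::-1],(400,300),interpolation=cv2.INTER_CUBIC);cv2.imwrite("pics/w7b.png",b)
E
```

```text
16.05 [0.5311 0.0005 0.0273] 0.01783439938750817 [-4.6035  0.6739  8.5354] [-0.2118  0.9118 -0.0878]
```

View pics/w7b.png

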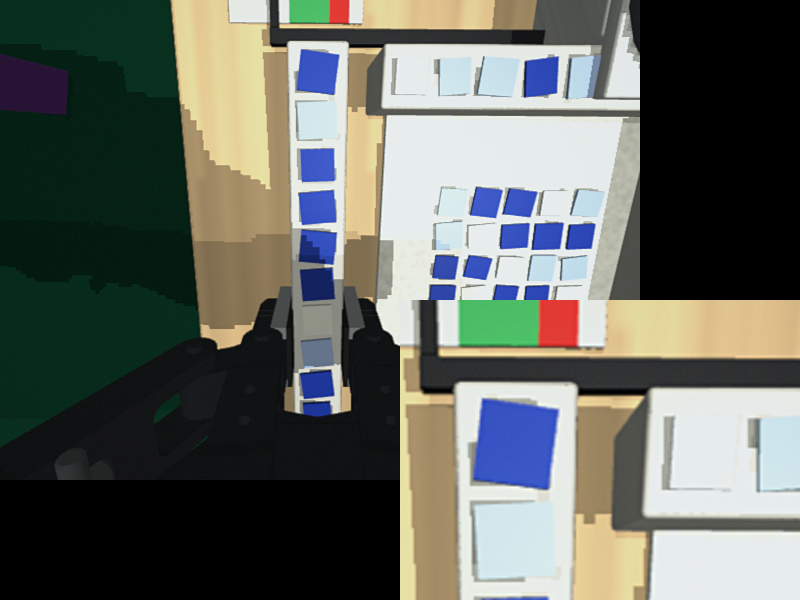

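The rail's left end is at row ~42 and the frame's outer edge at row ~45, so the rail stands about 1 mm too far left. The black pointer sits at (275,20), before the white/green strip. I'll measure both edges sub-pixel.

```bash
python3 - <<'E'
from h import *
o=bot.get_obs();c=Cam("wrist",o); g=cv2.GaussianBlur(cv2.imread("pics/w7.png")[:,:,0],(3,3),0).astype(float)
def edge(col,r0,r1):  # strongest dark->bright blue-channel edge going down
    d=np.diff(g[r0:r1,col]);i=d.argmax();w=np.clip(d[max(0,i-2):i+3],0,None);return r0+.5+(w*np.arange(max(0,i-2),i-2+1+4)[:len(w)]).sum()/w.sum()
for cols,lo,hi,n in((range(296,342,6),34,52,"rail"),(range(395,590,15),34,52,"frame")):
    p=[(x,edge(x,lo,hi)) for x in cols];W=np.array([c.onz(q,.052)[:2] for q in p]);f=np.polyfit(W[:,0],W[:,1],1)
    print(n,np.round([q[1] for q in p],1),"slope",f[0],"y at .54",np.polyval(f,.54))
def vedge(row,a,b,s):
    d=s*np.diff(g[row,a:b]);return a+.5+d.argmax()
for n,rows,a,b,s in(("rail R",range(60,250,20),335,360,-1),("frame end",range(52,106,6),376,396,1)):
    W=np.array([c.onz((vedge(r,a,b,s),r),.052)[:2] for r in rows]);f=np.polyfit(W[:,1],W[:,0],1);print(n,"yaw",-f[0],"x at y=.086,0",np.polyval(f,[.086,0]))
E
```

```text
rail [40.6 40.7 40.7 40.7 40.8 40.8 40.8 40.9] slope 0.01051097297465615 y at .54 0.09495367977598215
frame [43.6 43.7 43.6 43.7 43.7 43.8 43.8 44.2 44.4 44.5 44.9 45.  44.9] slope 0.008925690237093255 y at .54 0.09443947720920061
rail R yaw 0.013027238714514541 x at y=.086,0 [0.5381 0.5392]
frame end yaw 0.003097269296404199 x at y=.086,0 [0.5486 0.5488]
```

>>> send_rows(
  motion="1 -0.05 0 -0.12 0.005; 1 -0.05 0.3 -0.12 0.005; 1 -0.05 0.6 -0.12 0.005; 1 -0.05 0.8 -0.12 0.005; 1 -0.05 0.8 -0.12 0.005",
)

```text
clock: 16.6
eef_pos: [0.5403, 0.0003, 0.0278]
tool_rot: [0.703, 0.712, -0.0, -0.0]
ft_force: [-0.4, 0.2, -0.7]
grip_width: 0.017
grasp_force: 59.0
```

>>> send_rows(
  motion="1 0 0.2 0 0; 1 0 0.4 0 0; 1 0 0.4 0 0",
)

```text
clock: 16.9
eef_pos: [0.5427, 0.0003, 0.0277]
tool_rot: [0.703, 0.712, -0.001, -0.001]
ft_force: [-3.7, -0.3, -0.5]
grip_width: 0.0167
grasp_force: 59.3
```

>>> send_rows(
  motion="1 0 0.2 0 0; 1 0 0.4 0 0; 1 0 0.4 0 0",
)

```text
clock: 17.2
eef_pos: [0.5465, 0.0004, 0.0276]
tool_rot: [0.703, 0.712, -0.001, -0.001]
ft_force: [-5.4, 0.9, 1.3]
grip_width: 0.017
grasp_force: 59.4
```

```bash
python3 - <<'E'
from h import *
o,im,c=snap("w8"); print(o["clock"],o["eef_pos"],yaw(o),o["ft_force"],o["ft_torque"])
E
```

```text
17.2 [0.5465 0.0004 0.0276] 0.012830863646127361 [-5.4227  0.9463  1.3121] [-0.0692  1.0696 -0.115 ]
```

>>> send_rows(
  motion="1 0 0.2 0 0; 1 0 0.4 0 0; 1 0 0.6 0 0; 1 0 0.75 0 0; 1 0 0.75 0 0",
)

```text
clock: 17.75
eef_pos: [0.5531, 0.0005, 0.0276]
tool_rot: [0.703, 0.712, -0.002, -0.002]
ft_force: [-8.5, 0.0, 2.8]
grip_width: 0.0172
grasp_force: 59.7
```

>>> send_rows(
  motion="1 0 0 0 0; 1 0 0 0 0; 1 0 0 0 0",
)

```text
clock: 18.05
eef_pos: [0.5529, 0.0005, 0.0276]
tool_rot: [0.703, 0.712, -0.002, -0.002]
ft_force: [-8.3, 0.5, 1.6]
grip_width: 0.017
grasp_force: 59.7
```

```bash
python3 - <<'E'
from h import *
o,im,c=snap("w9"); print(o["clock"],o["eef_pos"],yaw(o),o["ft_force"],o["ft_torque"])
it=vision.camera("top")
b=np.zeros((600,800,3),np.uint8)
b[:450,:800]=cv2.resize(im[0:180,250:570,::-1],(800,450),interpolation=cv2.INTER_CUBIC)
b[450:,:300]=cv2.resize(it[170:245,270:420,::-1],(300,150));cv2.imwrite("pics/w9b.png",b)
E
```

```text
18.05 [0.5529 0.0005 0.0276] 0.01287332191481875 [-8.2703  0.5332  1.615 ] [-0.0272  1.4433 -0.0716]
```

View pics/w9b.png

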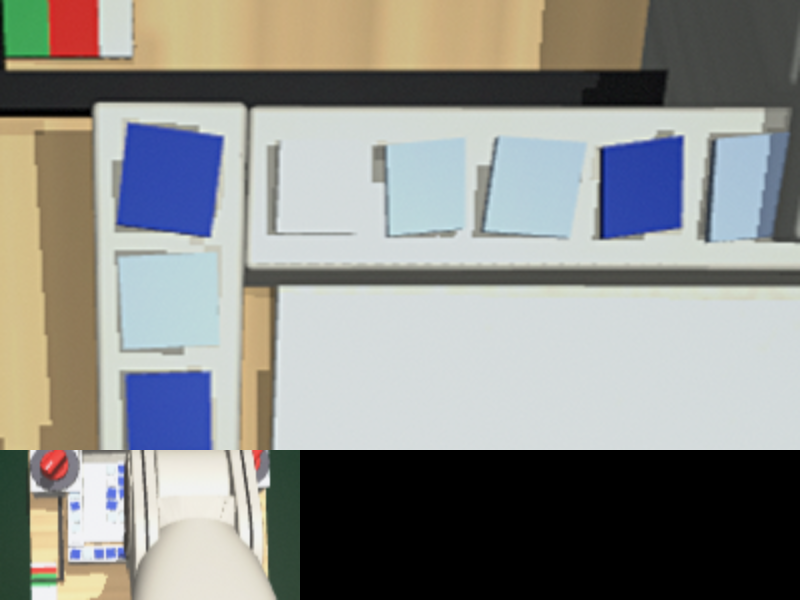

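The rail lies against the left frame end, its end flush within about 0.6 mm. The moment about z is near zero, so both ends share the push. Next I'll read the pointer.

```bash
python3 - <<'E'
from h import *
for n in("w7","w9"):
    im=cv2.imread(f"pics/{n}.png"); h=cv2.cvtColor(im,cv2.COLOR_BGR2HSV)[4:16]
    G=np.where(((h[...,0]>45)&(h[...,0]<80)&(h[...,1]>100)&(h[...,2]>120)).mean(0)>.6)[0];Rd=np.where((((h[...,0]<8)|(h[...,0]>172))&(h[...,1]>150)&(h[...,2]>120)).mean(0)>.6)[0];B=np.where((h[...,2]<50).mean(0)>.6)[0]
    print(n,"G",G[[0,-1]],"R",Rd[[0,-1]],"black",B[(B>150)&(B<400)])
it=vision.camera("top"); cv2.imwrite("pics/t9.png",it[:,:,::-1])
for f in("pics/top1.png","pics/t9.png"):
    a=cv2.imread(f)[215:252,284:304]; print(f); hh=cv2.cvtColor(a,cv2.COLOR_BGR2HSV)
    for i in range(8,35): print(i+215,hh[i,6],hh[i,10],end=" | ")
    print()
E
```

```text
w7 G [290 328] R [330 348] black [151 152 153 154 155 156 157 158 159 160 161 162 163 164 165 166 167 168
 169 170 271 272 273 274 275 276 277]
w9 G [230 268] R [270 288] black [242 243 244 245 246 247 248 249 250]
pics/top1.png
223 [ 25  70 239] [ 25  70 240] | 224 [ 25  70 239] [ 25  70 239] | 225 [ 23  67 239] [ 23  66 239] | 226 [ 19  29 239] [ 19  29 239] | 227 [113   4 243] [158   4 239] | 228 [173  19 239] [179  57 239] | 229 [  1 176 238] [  1 174 238] | 230 [  1 175 237] [  1 175 238] | 231 [ 11 146 220] [ 11 146 219] | 232 [ 67 135 218] [ 67 135 218] | 233 [ 66 133 218] [ 66 135 218] | 234 [ 66 134 217] [ 67 137 218] | 235 [ 67 136 218] [ 67 134 219] | 236 [ 66 136 218] [ 66 136 218] | 237 [ 67 107 222] [ 67 108 213] | 238 [ 72  44 225] [ 72  35 202] | 239 [116   9 188] [115   8 188] | 240 [15 16 93] [ 17  14 125] | 241 [150   1 175] [ 10   4 213] | 242 [113   4 243] [113   4 243] | 243 [105   4 243] [108   5 244] | 244 [110   3 243] [113   4 244] | 245 [110   3 243] [105   4 243] | 246 [113   4 243] [120   3 243] | 247 [ 15   9 240] [ 15   9 239] | 248 [ 23  78 239] [ 23  
[... 271 characters left out ...]
75 239] [  1 172 240] | 230 [  2 173 240] [  1 173 240] | 231 [ 11 144 223] [ 11 146 222] | 232 [ 67 133 220] [ 67 133 221] | 233 [ 66 128 203] [ 66 128 204] | 234 [ 66  89 129] [ 65  89 132] | 235 [63 77 96] [ 64  80 108] | 236 [ 66 133 173] [ 66 133 171] | 237 [ 67 105 225] [ 67 109 216] | 238 [ 74  30 236] [ 73  28 222] | 239 [120   3 245] [113   4 245] | 240 [113   4 245] [110   3 245] | 241 [113   4 245] [120   3 245] | 242 [113   4 245] [110   3 245] | 243 [120   3 245] [120   3 245] | 244 [120   3 245] [110   3 245] | 245 [113   4 245] [110   3 245] | 246 [120   3 245] [113   4 245] | 247 [ 17   7 241] [ 19   8 241] | 248 [ 23  75 241] [ 23  75 241] | 249 [ 23  73 241] [ 24  73 240] |
```

```bash
python3 -c "
from workcell import workorder
print(workorder.job_done())"
```

```text
the job is handed in; nothing more can be done
None
```

I handed the job in at about 18 s: both knobs are turned to their end stops, and the gripper is still holding the white side against the frame with a steady push of about 8 N. The gauge reads about 12.5 mm (mid green), the left end is flush to about 0.6 mm, and the right end was hidden from the cameras (near-zero twist at the wrist suggests it bears evenly).

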